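# Function test of a guarded emergency stop

## Task

Carry out the function test of the yellow emergency-stop station: swing its clear guard up and over until it lies back on its stop, push the red mushroom head down until it latches and take the hand off it so that it stays down by itself, then turn the head clockwise until the latch lets go and it springs all the way up again. Leave the guard open, and do not push away or tip over the small things round the station.

Things in the scene. Friction and masses are not known exactly. Their poses are not given: they have to be found in the camera images.
- station: Yellow emergency-stop station, fixed, 110 x 110 mm, flat top panel 60 mm above the desk. Origin: centre of its underside, on the desk, below the axis of the red head. Its -x side (front, small green lamp) has the guard's lip; +x points to the guard's hinge, z up. Its place and yaw differ each time. A black gland sticks out 15 mm from its -y side, 30 mm above the desk.
- guard (a joint): Angle of the clear guard, rad: 0 closed, grows as its front swings up and back, 2.3 on its stop. A clear box with black edges and no bottom, 112 mm along x, 108 mm wide, 48 mm high, about 0.2 kg, hinged at the rear along the station's y. Past about 65 degrees it is over centre and falls slowly on to its stop by itself; before that it falls shut.
- guard_hinge (a point): Point on the guard's hinge axis, in the middle of its width: 56 mm behind the station's centre and 62 mm above the desk. The axis runs along the station's y. Turns with the guard.
- guard_lip (a point): Middle of the outer lower edge of the guard's black front lip, a level plate 100 mm wide, 5 mm thick, sticking out 24 mm from the guard's front; closed, its underside is 62 mm above the desk, free below (the station's front lies 25 mm behind this edge). 136 mm from the hinge axis. Too wide to pinch from the sides: lift it from below with the fingertips, tool tilted.
- plunger (a joint): How far the red head is pushed down, m: 0 fully up, about 0.008 when latched, 0.0105 at its hard stop. It must be pushed past about 0.0085 to latch. Spring and latch push back with 2 to 7 N; at the hard stop the force rises steeply. Once latched it cannot be pulled up.
- head_top (a point): Centre of the top face of the red mushroom head, 96 mm above the desk when up and about 88 mm when latched. The head is round with a ribbed rim, 36 mm in diameter and 16 mm high, on a 22 mm stem; when latched its lower edge is 12 mm above the panel. Do not turn it before it is pressed: then it may not latch.
- head_grip (a point): Centre of the red head at half its height, the place to grip it. It turns clockwise from above, friction 0.03 N m, and stays where turned. The turn that frees the latch is not known beforehand: 45 to 120 degrees from where found, so a second grasp may be needed; an end stop comes 20 degrees or more later. Gripping fingers hold it down: it springs up when let go; if not, turn further.
- weigh_boat: White square weighing boat, 65 x 65 x 14 mm, loose, near the station's +y side. Origin: centre of its underside. To be left alone.
- vial_white: Small clear vial with white cap, standing, 13 mm across, 48 mm high, loose, near the station's -y side. Origin: centre of its underside, z up. To be left alone and standing.
- eraser: Blue and white eraser, 20 x 42 x 13 mm, loose, behind the station on its +y side. Origin: centre of its underside. To be left alone.

How it is judged:
On the way, in this order (a step that is already met when the one before it is completed fails the run):
1. the guard lies open on its stop and is let go, the red head still up (value of joint guard above 2.2 rad and contact force between the fingers and station below 0.3 N and value of joint plunger below 0.002 m), for 0.2 s.
2. the red head is latched down with the hand off it, the guard still open (value of joint guard above 2.2 rad and contact force between the fingers and station below 0.3 N and value of joint plunger above 0.0065 m), for 0.2 s.
At the end, for the whole second after the job is handed in: The red head has sprung back up to within 1.5 mm of its top after having been latched (the latch lets go only when the head is turned); the guard is at rest open at more than 2.2 rad (its stop is at 2.3); each small thing is within 30 mm of where it stood and the vial is upright (within 0.3 rad) (value of joint plunger below 0.0015 m and value of joint guard above 2.2 rad and velocity of joint guard below 0.05 rad/s and contact force between the fingers and station below 0.3 N and distance of each of weigh_boat, vial_white, eraser from where it was at the start of the episode below 0.03 m and angle between vial_white's own z axis and vertical below 0.3 rad); the robot touches nothing.
It fails at once if a small thing by the station was pushed away or the vial tipped over (distance of any of weigh_boat, vial_white, eraser from where it was at the start of the episode above 0.03 m or angle between vial_white's own z axis and vertical above 0.6 rad).
It also fails if it takes over 72 s, if anything falls off the work surface, if the arm or the gripper's body presses on something with over 40 N, if the wrist force passes 120 N, or if a joint passes its speed limit or range.

## Robot

A 6-joint arm with a two-finger parallel gripper is mounted at the origin on a cart in front of the work surface, level with it; the furniture and walls round the work are solid. World frame = base frame: x ahead of the robot, y to its left, z up, the work surface at z = 0. Lengths are in m, angles in rad, forces in N, time in s.
With the tool pointing down it reaches from about 0.425 to 0.95 m from the base axis. Payload 3.5 kg.
Tool frame: the origin (TCP) lies between the finger pads; the fingertips stand 19 mm ahead of it and the grasp point (between the pads) is the TCP; z points along the fingers, y is the line along which they close (so a half turn about z gives the same grasp; the last joint's range is limited). The gripper opens to 85 mm and grips with 20 to 120 N. Pads are 22 mm wide; open, the fingers measure 114 mm over their backs; the gripper's body (76 mm by 85 mm) begins 54 mm behind the grasp point. The pads swing forward as they close: fully open they stand 13 mm farther back than shut.
Start: joints at [-1.253, 0.286, 1.577, -0, 1.279, -0.15], TCP at [0.304, -0.602, 0.25] pointing down, gripper open.
Joint ranges: [-2.77, 2.77], [-0.9, 2.22], [0.21, 2.48], [-1.53, 4.67], [0.24, 2.81], [-2.84, 2.84]. Speed limits (rad/s): [2.79, 2.79, 3.14, 3.14, 3.14, 3.14].

## Interface

Orientations are given as a unit quaternion [x, y, z, w].
In Python, from plant import get_state, cams, ctrl gives the robot as it stands. The module is installed in compiled form; this text tells all that it offers.
- The arm moves only by the tool jog_arm, never from a script. Its argument "deltas" is text: rows parted by semicolons, each of 6 numbers parted by spaces: the shift along the world's x, y, z normalised to -1 to 1, where 1 is 0.02 m, then the turn, a rotation vector about the world's x, y, z normalised to -1 to 1, where 1 is 0.1 rad. In form: x y z ax ay az; .... A call has 1 to 20 rows; each row shifts and turns the commanded pose from where the row before left it; what a row does not reach is not made up. A row lasts 1/8 s, in which the tool goes at most 62.5 mm and 10.7 degrees, less where a joint would pass 70% of its speed; a pose out of reach is approached as far as the arm can. A call with a number of a shift or a turn outside -1 to 1 is refused whole. A call with a gripper value outside its range is refused whole. "gripper" is the opening, from 0 (shut) to 1 (fully open), set as the call begins (left out, the last holds). The fingers move at their own pace and stop on an object; "squeeze" is the grip in N (left out, the last holds). Time passes only in rows, so rows that do not move let the fingers close. It gives the time, the measured TCP pose, the force, the opening and the grip force at its end, in the units of the state.
- get_state(): the state, without advancing time (a new reading comes with each control period).
- cams.read_camera(name): name is "scene" or "top"; returns a dict with "color" (400x640x3 uint8, blue, green, red), "vfov" (degrees; the focal length in pixels is half the picture's height over the tangent of half this angle, whatever the lens; pixels are square), "cx", "cy" (the principal point, pixels), "rvec" (rotation vector, rad) and "tvec" (3), from world to camera coordinates, as OpenCV has them. Camera axes: x right, y down, z forward; pixel columns grow to the right and rows downward; lengths in m; the calibration is good to about 2 mm. A picture is of the moment at which its call begins. There is no depth.
- ctrl.sign_off(): hands the job in; it is judged then, once.
The state is a dict: "time": time; "qpos": joint angles; "dq": joint speeds; "joint_efforts": joint torques, N m; "eef_pos": TCP position; "tcp_rot": TCP orientation; "contact_force": force on the tool from outside, world axes, zero at the start; "wrist_torque": the same for the moment, N m; "opening": opening from 0.0 (shut) to 1.0 (fully open); "finger_force": force on a finger pad.
Only numpy, scipy, OpenCV 4.12 (cv2) and the standard library are available. Lean on these libraries where they do the work, as an engineer would, in place of code of your own. Each camera call takes 0.05 s, during which the arm holds its last target. There are 200 camera calls.

## Working session

There is one attempt and no reset: what is moved stays moved. The work goes in short steps, Python scripts to look and compute and a tool call to move; the robot and the scene stay as the last step left them, time stands still between calls to the robot, and variables do not carry over. Pictures are saved under pics/ and viewed, at most 10 in all, crops included, and the job is handed in when it is done.

Besides the shell and the picture viewer there is one more tool, called after "Call:" in YAML: its name, and indented under it one key for each argument. jog_arm: Moves the arm, as the interface text tells. Its arguments: {"type":"object","properties":{"deltas":{"type":"string"},"gripper":{"type":"number"},"squeeze":{"type":"number"}},"required":["deltas"]}

```bash
mkdir -p pics; cat > h.py <<'E'
import numpy as np, cv2
from plant import get_state, cams, ctrl
def cal(c):
    f=200/np.tan(np.radians(c["vfov"])/2); return np.array([[f,0,c["cx"]],[0,f,c["cy"]],[0,0,1]]),cv2.Rodrigues(np.array(c["rvec"],float))[0],np.array(c["tvec"],float).reshape(3)
def ray(c,u,v,z):
    K,R,t=cal(c); d=R.T@np.linalg.inv(K)@[u,v,1]; o=-R.T@t; return o+d*(z-o[2])/d[2]
def proj(c,P):
    K,R,t=cal(c); p=(np.atleast_2d(P)@R.T+t)@K.T; return p[:,:2]/p[:,2:]
E
python3 - <<'E'
from h import *
import pickle
d={}
for n in("scene","top"):
    c=cams.read_camera(n); d[n]=c; cv2.imwrite(f"pics/{n}0.png",c["color"]); K,R,t=cal(c); print(n,K[0,0],-R.T@t,R[2])
pickle.dump(d,open("c0.pkl","wb")); print(get_state())
E
```

```text
scene 418.1561348656585 [0.15764837 0.85425643 0.69018454] [ 0.44410735 -0.52560554 -0.72560835]
top 481.5980789688276 [0.42056776 0.38937848 0.9246684 ] [ 0.09550595 -0.01609063 -0.9952988 ]
{'time': 0.1, 'qpos': array([-1.25297436e+00,  2.87135575e-01,  1.57805594e+00, -1.55894296e-05,
        1.27859567e+00, -1.49993003e-01]), 'dq': array([-0.00097985, -0.00195545, -0.00419744, -0.00156689, -0.00171216,
        0.00156395]), 'joint_efforts': array([ 1.00863021e-03, -4.07297623e+01, -2.93699276e+01, -1.33323965e-04,
        3.43760992e-03, -4.84711961e-06]), 'eef_pos': array([ 0.30423221, -0.60192058,  0.24903272]), 'tcp_rot': array([ 9.72767038e-01,  2.31782411e-01, -9.94042880e-05, -1.09278213e-03]), 'contact_force': array([-0.49198655, -0.71902928,  0.73864957]), 'wrist_torque': array([-0.00974429, -0.00364997,  0.01305054]), 'finger_force': 0.0, 'opening': 0.9999128879729119}
```

View pics/top0.png

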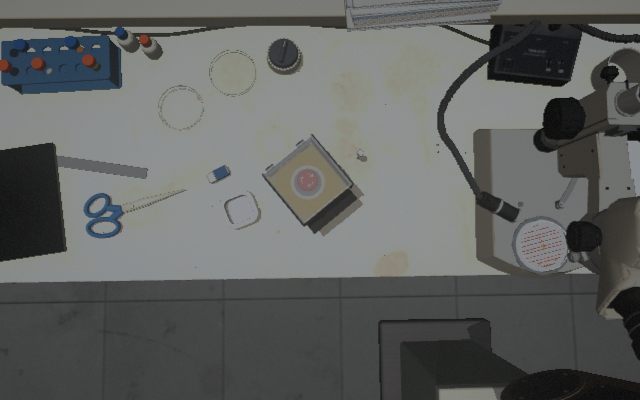

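View pics/scene0.png

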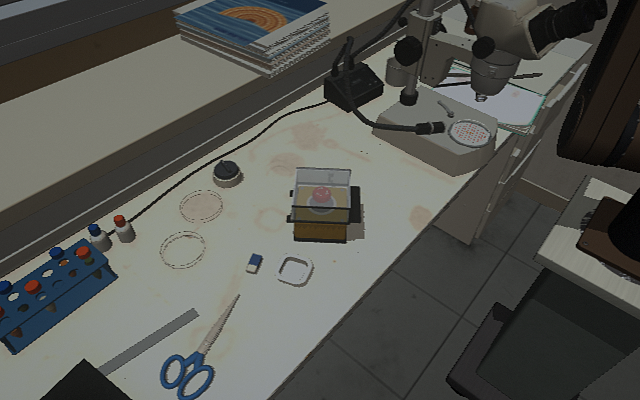

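The top view shows the head near (308,180), the lip at the lower right of the station, the vial near (361,155), the boat at (241,210) and the eraser at (218,174). I'll enlarge both views.

```bash
python3 - <<'E'
from h import *
import pickle
d=pickle.load(open("c0.pkl","rb"))
a=d["top"]["color"][120:250,200:380]; a=cv2.convertScaleAbs(a,alpha=1.5)
cv2.imwrite("pics/t1.png",cv2.resize(a,None,fx=4.4,fy=4.4,interpolation=cv2.INTER_CUBIC))
a=d["scene"]["color"][155:255,270:380]; a=cv2.convertScaleAbs(a,alpha=1.5)
cv2.imwrite("pics/s1.png",cv2.resize(a,None,fx=6,fy=6,interpolation=cv2.INTER_CUBIC))
E
```

```text
(no output)
```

View pics/t1.png

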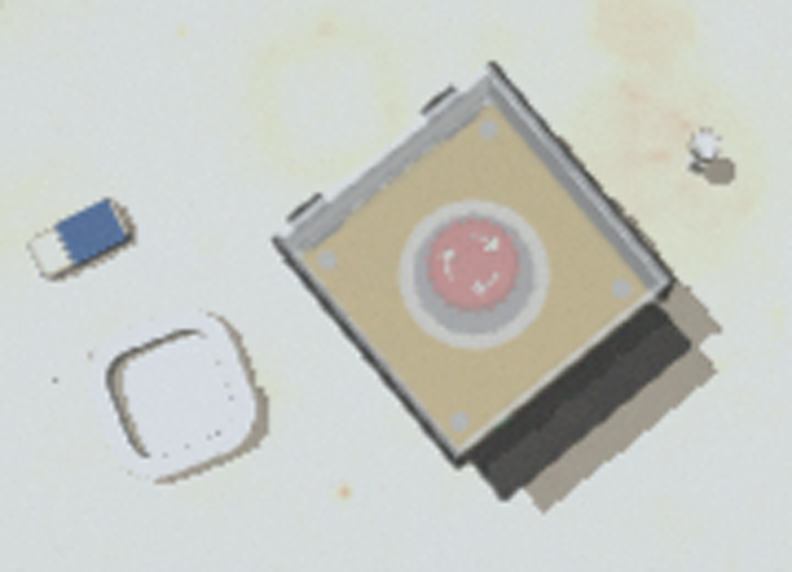

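View pics/s1.png

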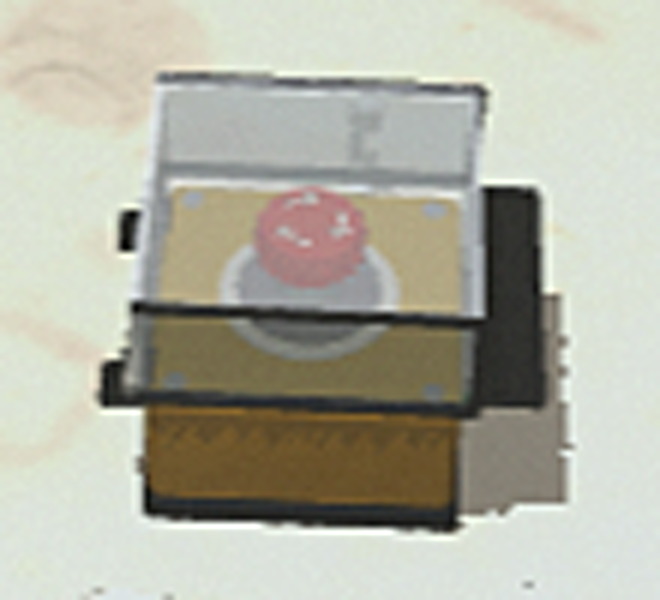

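The crop shows the screws at (488,130), (327,259), (459,421) and (621,289), the head at (472,264) and the lip's outer corners at (690,346) and (507,499). The vial is at (703,150).

```bash
python3 - <<'E'
from h import *
import pickle
d=pickle.load(open("c0.pkl","rb")); c=d["top"]; s=d["scene"]
f=lambda u,v,z:ray(c,200+u/4.4,120+v/4.4,z)[:2]
g=lambda u,v,z:ray(s,270+u/6,155+v/6,z)[:2]
S=[f(*p,.06) for p in[(488,130),(327,259),(459,421),(621,289)]]
G=[g(*p,.06) for p in[(434,210),(193,200),(175,380),(433,392)]]
for Q in(S,G):
    Q=np.array(Q); x=Q[0]+Q[1]-Q[2]-Q[3]; y=Q[1]+Q[2]-Q[0]-Q[3]
    print("ctr",Q.mean(0),"yaw",np.arctan2(x[1],x[0]),np.arctan2(-y[0],y[1]),np.linalg.norm(x)/2,np.linalg.norm(y)/2)
print("head",f(472,264,.096),g(311,212,.096))
l=[f(690,346,.067),f(507,499,.067)];print("lip",l,np.mean(l,0))
print("vial",f(703,145,.048),"boat",f(190,395,.007))
E
```

```text
ctr [0.53298923 0.39848168] yaw 0.6737442194751778 0.6709677438125246 0.08598211553496657 0.08558405080749071
ctr [0.53198195 0.40015058] yaw -0.8971125455454256 -0.8987471091748692 0.08511259693500633 0.08572688810907418
head [0.53239504 0.39877185] [0.53406505 0.39777601]
lip [array([0.5015185 , 0.31079697]), array([0.44046189, 0.38613224])] [0.4709902 0.3484646]
vial [0.58802227 0.30172807] boat [0.48876417 0.52255654]
```

```bash
python3 - <<'E'
from h import *
import pickle
d=pickle.load(open("c0.pkl","rb")); c=d["top"]; s=d["scene"]
for uv in[(320,278),(475,130),(480,265),(540,145),(380,320),(640,225),(585,235)]: print(uv,[ray(c,*uv,z).round(3) for z in(0,.2,.4)])
for uv in[(600,5),(570,20),(483,45),(500,10),(560,150),(640,200)]: print("S",uv,[ray(s,*uv,z).round(3) for z in(0,.2,.3,.4)])
E
python3 - <<'E'
import sys; sys.path.insert(0,'.')
from h import *
import pickle
d=pickle.load(open("c0.pkl","rb"))
a=d["top"]["color"][0:400,440:640];b=d["scene"]["color"][0:220,340:640]
A=cv2.resize(a,(300,600));B=cv2.resize(b,(500,367));B=cv2.copyMakeBorder(B,0,233,0,0,0)
cv2.imwrite("pics/m.png",cv2.convertScaleAbs(np.hstack([A,B]),alpha=1.8))
E
```

```text
(320, 278) [array([0.357, 0.378, 0.   ]), array([0.371, 0.38 , 0.2  ]), array([0.385, 0.383, 0.4  ])]
(475, 130) [array([0.64 , 0.069, 0.   ]), array([0.593, 0.138, 0.2  ]), array([0.545, 0.208, 0.4  ])]
(480, 265) [array([0.377, 0.072, 0.   ]), array([0.387, 0.14 , 0.2  ]), array([0.396, 0.209, 0.4  ])]
(540, 145) [array([ 0.609, -0.058, -0.   ]), array([0.568, 0.039, 0.2  ]), array([0.527, 0.136, 0.4  ])]
(380, 320) [array([0.277, 0.266, 0.   ]), array([0.308, 0.293, 0.2  ]), array([0.339, 0.319, 0.4  ])]
(640, 225) [array([ 0.449, -0.244,  0.   ]), array([ 0.443, -0.107,  0.2  ]), array([0.437, 0.03 , 0.4  ])]
(585, 235) [array([ 0.431, -0.135,  0.   ]), array([ 0.429, -0.021,  0.2  ]), array([0.427, 0.092, 0.4  ])]
S (600, 5) [array([ 0.444, -1.287,  0.   ]), array([ 0.361, -0.666,  0.2  ]), array([ 0.319, -0.356,  0.3  ]), array([ 0.278, -0.046,  0.4  ])]
S (570, 20) [array([ 0.486, -1.046,  0.   ]), array([ 0.391, -0.495,  0.2  ]), array([ 0.343, -0.22 ,  0.3  ]), array([0.296, 0.056, 0.4  ])]
S (483, 45) [array([ 0.645, -0.612,  0.   ]), array([ 0.504, -0.187,  0.2  ]), array([0.433, 0.025, 0.3  ]), array([0.362, 0.238, 0.4  ])]
S (500, 10) [array([ 0.732, -0.945,  0.   ]), array([ 0.565, -0.424,  0.2  ]), array([ 0.482, -0.163,  0.3  ]), array([0.399, 0.098, 0.4  ])]
S (560, 150) [array([ 0.23 , -0.203,  0.   ]), array([0.209, 0.103, 0.2  ]), array([0.199, 0.256, 0.3  ]), array([0.188, 0.41 , 0.4  ])]
S (640, 200) [array([ 0.027, -0.145,  0.   ]), array([0.065, 0.145, 0.2  ]), array([0.084, 0.289, 0.3  ]), array([0.103, 0.434, 0.4  ])]
```

View pics/m.png

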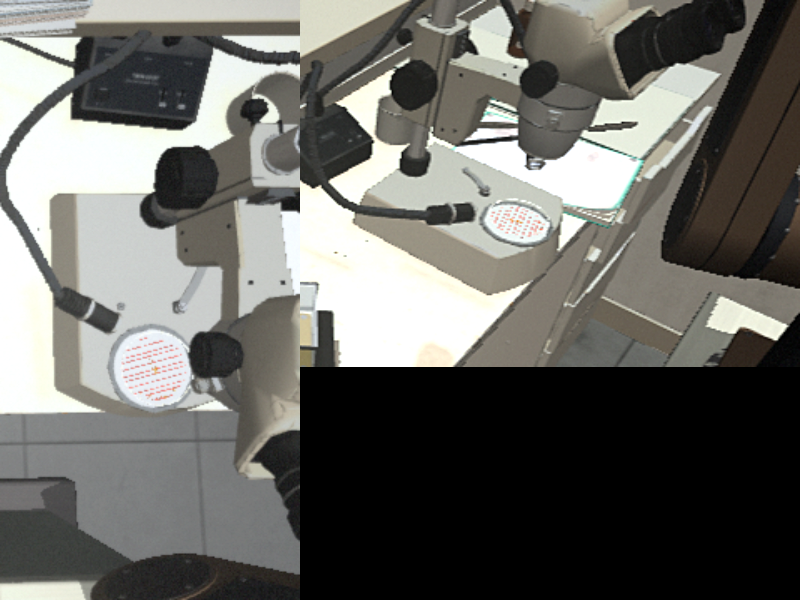

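The microscope occupies about x 0.27–0.6, y -0.15–0.07, with a height of roughly 0.4 m. I'll go over it at z≈0.63.

Call:
jog_arm:
  deltas: "0 0 0.95 0 0 0.7;0 0 0.95 0 0 0.7;0 0 0.95 0 0 0.7;0 0 0.95 0 0 0.7;0 0 0.95 0 0 0.7;0 0 0.95 0 0 0.7;0 0 0.95 0 0 0.7;0 0 0.95 0 0 0.7;0 0 0.95 0 0 0.7;0 0 0.95 0 0 0.7;0 0 0.95 0 0 0.7;0 0 0.95 0 0 0.7;0 0 0.95 0 0 0.7;0 0 0.95 0 0 0.7;0 0 0.95 0 0 0.7;0 0 0.95 0 0 0.7;0 0 0.95 0 0 0.7;0 0 0.95 0 0 0.7;0.5 0.5 0.95 0 0 0.7;0.5 1 0.95 0 0 0.7"
  gripper: 0

```text
time: 2.6
eef_pos: [0.3245, -0.573, 0.6291]
tcp_rot: [0.594, 0.804, 0.001, -0.001]
contact_force: [-0.2, -0.1, -0.6]
opening: -0.002
finger_force: 0.0
```

Call:
jog_arm:
  deltas: "0.5 1 0 0 0 0.7;0.5 1 0 0 0 0.7;0.5 1 0 0 0 0.7;0.5 1 0 0 0 0.7;0.5 1 0 0 0 0.7;0.5 1 0 0 0 0.7;0.5 1 0 0 0 0.7;0.5 1 0 0 0 0.7;0.5 1 0 0 0 0.7;0.5 1 0 0 0 0.7;0.5 1 0 0 0 0.7;0.5 1 0 0 0 0.7;0.5 1 0 0 0 0.7;0.5 1 0 0 0 0.7;0.5 1 0 0 0 0.7;0.5 1 0 0 0 0.7;0.5 1 0 0 0 0.7;0.5 1 0 0 0 0.7;0 1 0 0 0 0.7;0 1 0 0 0 0.7"

```text
time: 5.1
eef_pos: [0.5046, -0.1711, 0.6303]
tcp_rot: [-0.065, 0.998, 0.0, -0.0]
contact_force: [-0.0, -0.4, 0.1]
opening: 0.001
finger_force: 0.0
```

```bash
python3 -c "
from h import *
s=get_state();print(s['qpos'],s['eef_pos'],s['tcp_rot'],s['contact_force'])"
```

```text
[-5.17417195e-01 -4.84085586e-02  1.26771435e+00  1.23918176e-05
  1.92238454e+00 -2.21920868e+00] [ 0.50456324 -0.17106555  0.63025089] [-6.54528894e-02  9.97855659e-01  3.17418708e-05 -3.75741998e-05] [-0.04693496 -0.3593401   0.13206304]
```

Call:
jog_arm:
  deltas: "0 0.98 0 0 0 0.27;0 0.98 0 0 0 0.27;0 0.98 0 0 0 0.27;0 0.98 0 0 0 0.27;0 0.98 0 0 0 0.27;0 0.98 0 0 0 0.27;0 0.98 0 0 0 0.27;0 0.98 0 0 0 0.27;0 0.98 0 0 0 0.27;0 0.98 0 0 0 0.27;0 0.98 0 0 0 0.27;0 0.98 0 0 0 0.27;0 0.98 0 0 0 0.27;0 0.98 0 0 0 0.27;-0.3 0.98 0 0 0 0.27;-0.3 0.98 0 0 0 0.27;-0.3 0.98 -1 0 0 0.27;-0.3 0.98 -1 0 0 0.27;-0.3 0.98 -1 0 0 0.27;-0.3 0.98 -1 0 0 0.27"

```text
time: 7.6
eef_pos: [0.4678, 0.2208, 0.5496]
tcp_rot: [-0.328, 0.945, -0.0, -0.0]
contact_force: [0.3, -0.1, -0.7]
opening: -0.001
finger_force: 0.0
```

Call:
jog_arm:
  deltas: "-0.35 1 -1 0 0 0;-0.35 1 -1 0 0 0;-0.35 1 -1 0 0 0;-0.35 1 -1 0 0 0;-0.35 1 -1 0 0 0;0 0 -1 0.16 -0.2 0;0 0 -1 0.16 -0.2 0;0 0 -1 0.16 -0.2 0;0 0 -1 0.16 -0.2 0;0 0 -1 0.16 -0.2 0;0 0 -1 0.16 -0.2 0;0 0 -1 0.16 -0.2 0;0 0 -1 0.16 -0.2 0;0 0 -1 0.16 -0.2 0;0 0 -1 0.16 -0.2 0;0 0 -1 0 0 0;0 0 -1 0 0 0;0 0 -0.5 0 0 0"

```text
time: 9.85
eef_pos: [0.4325, 0.3197, 0.199]
tcp_rot: [-0.325, 0.937, 0.043, 0.119]
contact_force: [0.3, -1.0, 0.5]
opening: 0.001
finger_force: 0.0
```

```bash
cat >> h.py <<'E'
from scipy.spatial.transform import Rotation as Ro
C=np.array([.533,.399]); YW=.672; EX=np.array([np.cos(YW),np.sin(YW),0]); EY=np.array([-np.sin(YW),np.cos(YW),0])
def rep():
    s=get_state(); p=s['eef_pos']; R=Ro.from_quat(s['tcp_rot']).as_matrix(); d=p-[*C,0]
    print("t",round(s['time'],2),"sta",(d@EX).round(4),(d@EY).round(4),p[2].round(4),"zs",[(R[:,2]@a).round(3) for a in(EX,EY,[0,0,1])],"y",[(R[:,1]@a).round(3) for a in(EX,EY)],"q",s['qpos'].round(3),"F",s['contact_force'].round(1),"T",s['wrist_torque'].round(2),s['opening'].round(3),round(s['finger_force'],1))
    return s
E
python3 - <<'E'
from h import *
s=rep(); q=s['qpos']; p=s['eef_pos']
# forward model: solve for Lt
def fk(q,Lt):
    r=.401*np.sin(q[1])+.578*np.sin(q[1]+q[2]); z=.031+Lt+.401*np.cos(q[1])+.578*np.cos(q[1]+q[2])
    R=Ro.from_quat(s['tcp_rot']).as_matrix(); return np.array([r*np.cos(q[0])-.1*np.sin(q[0]),r*np.sin(q[0])+.1*np.cos(q[0]),z])+Lt*R[:,2]
for L in(.15,.2,.25,.3): print(L,(fk(q,L)-p).round(4))
E
```

```text
Traceback (most recent call last):
  File "h.py", line 13, in rep
    print("t",round(s['time'],2),"sta",(d@EX).round(4),(d@EY).round(4),p[2].round(4),"zs",[(R[:,2]@a).round(3) for a in(EX,EY,[0,0,1])],"y",[(R[:,1]@a).round(3) for a in(EX,EY)],"q",s['qpos'].round(3),"F",s['contact_force'].round(1),"T",s['wrist_torque'].round(2),s['opening'].round(3),round(s['finger_force'],1))
                                                                                                                                                                                                                                                                        ^^^^^^^^^^^^^^^^^^
AttributeError: 'float' object has no attribute 'round'
```

```bash
sed -i "s/s\['opening'\].round(3)/round(float(s['opening']),3)/" h.py; cat >> h.py <<'E'
def feas(sx,z,e,Lt,sy=0):
    tz=np.cos(e)*EX-np.array([0,0,np.sin(e)]); w=np.array([*C,0])+sx*EX+sy*EY+[0,0,z]-Lt*tz
    rr=np.sqrt(w[0]**2+w[1]**2-.01); zz=w[2]-.031-Lt; q1=np.arctan2(w[1],w[0])-np.arctan2(.1,rr)
    D=np.hypot(rr,zz); c3=(D*D-.401**2-.578**2)/(2*.401*.578)
    if abs(c3)>1: return None
    q3=np.arccos(c3); q2=np.arctan2(rr,zz)-np.arctan2(.578*np.sin(q3),.401+.578*c3); f=q2+q3
    fd=np.array([np.sin(f)*np.cos(q1),np.sin(f)*np.sin(q1),np.cos(f)]); n=np.array([-np.sin(q1),np.cos(q1),0])
    u=np.cross(n,fd); q5=np.arctan2(np.linalg.norm(np.cross(fd,tz)),fd@tz)*np.sign(tz@u)
    return np.round([q1,q2,q3,q5,np.arctan2(tz@n,tz@u)],2)
E
python3 - <<'E'
from h import *
s=rep(); q=s['qpos']; p=s['eef_pos']; R=Ro.from_quat(s['tcp_rot']).as_matrix()
for L in(.15,.2,.25,.3):
    r=.401*np.sin(q[1])+.578*np.sin(q[1]+q[2]); z=.031+L+.401*np.cos(q[1])+.578*np.cos(q[1]+q[2])
    print(L,(np.array([r*np.cos(q[0])-.1*np.sin(q[0]),r*np.sin(q[0])+.1*np.cos(q[0]),z])+L*R[:,2]-p).round(4),feas(-.125,.199,1.31,L))
    for e in(55,60,65,70,75): print("  ",e,feas(-.083,.044,np.radians(e),L),feas(-.12,.044,np.radians(e),L))
E
```

```text
t 9.85 sta -0.128 0.0005 0.199 zs [np.float64(0.251), np.float64(0.001), np.float64(-0.968)] y [np.float64(0.005), np.float64(1.0)] q [ 0.42  -0.094  2.099  0.082  0.892 -1.862] F [ 0.3 -1.   0.5] T [-0.07  0.07  0.01] 0.001 0.0
0.15 [ 0.0007 -0.0063 -0.007 ] [ 0.43 -0.09  2.08  0.9   0.08]
   55 [0.43 0.19 2.16 0.24 0.63] [0.41 0.11 2.26 0.23 0.7 ]
   60 [0.44 0.2  2.13 0.32 0.39] [0.42 0.12 2.23 0.31 0.43]
   65 [0.44 0.22 2.1  0.41 0.25] [0.42 0.13 2.2  0.4  0.27]
   70 [0.45 0.23 2.07 0.5  0.16] [0.43 0.15 2.17 0.49 0.18]
   75 [0.45 0.25 2.04 0.6  0.1 ] [0.43 0.17 2.13 0.58 0.11]
0.2 [ 0.0105  0.0016 -0.0054] [ 0.43 -0.12  2.11  0.9   0.08]
   55 [0.41 0.15 2.23 0.22 0.74] [0.39 0.06 2.33 0.22 0.8 ]
   60 [0.42 0.16 2.2  0.3  0.43] [0.4  0.08 2.29 0.3  0.47]
   65 [0.43 0.18 2.16 0.39 0.27] [0.41 0.09 2.25 0.39 0.29]
   70 [0.44 0.2  2.12 0.49 0.17] [0.42 0.12 2.21 0.48 0.19]
   75 [0.45 0.23 2.07 0.59 0.1 ] [0.43 0.14 2.17 0.58 0.11]
0.25 [ 0.0203  0.0095 -0.0038] [ 0.42 -0.15  2.15  0.9   0.08]
   55 [0.4  0.11 2.31 0.21 0.86] [0.37 0.02 2.4  0.22 0.91]
   60 [0.41 0.12 2.26 0.28 0.48] [0.39 0.03 2.35 0.29 0.53]
   65 [0.42 0.14 2.21 0.38 0.29] [0.4  0.06 2.31 0.38 0.32]
   70 [0.43 0.17 2.16 0.48 0.18] [0.41 0.08 2.25 0.47 0.2 ]
   75 [0.44 0.2  2.11 0.58 0.11] [0.42 0.12 2.2  0.57 0.12]
0.3 [ 0.0301  0.0173 -0.0022] [ 0.41 -0.19  2.18  0.9   0.08]
   55 [0.38 0.06 2.38 0.2  0.99] [ 0.35 -0.03  2.47  0.22  1.02]
   60 [0.39 0.08 2.32 0.27 0.54] [ 0.37 -0.01  2.42  0.28  0.58]
   65 [0.41 0.1  2.27 0.37 0.31] [0.38 0.01 2.36 0.37 0.34]
   70 [0.42 0.14 2.2  0.47 0.19] [0.4  0.05 2.3  0.46 0.21]
   75 [0.43 0.18 2.14 0.57 0.11] [0.41 0.09 2.23 0.56 0.12]
```

Call:
jog_arm:
  deltas: "0 0 -0.9 0.29 -0.37 0;0 0 -0.9 0.29 -0.37 0;0 0 -0.9 0.29 -0.37 0;0 0 -0.9 0.29 -0.37 0;0 0 -0.9 0.29 -0.37 0;0 0 -0.9 0 0 0;0 0 -0.9 0 0 0;0 0 -0.9 0 0 0;0 0 -0.5 0 0 0;0 0 0 0 0 0"

```text
time: 11.1
eef_pos: [0.4331, 0.3196, 0.0459]
tcp_rot: [-0.317, 0.917, 0.08, 0.229]
contact_force: [-0.1, 0.0, -0.7]
opening: 0.002
finger_force: 0.0
```

```bash
python3 - <<'E'
from h import *
rep()
c=cams.read_camera("scene")
a=cv2.resize(c["color"][130:270,270:430],None,fx=4,fy=4,interpolation=cv2.INTER_CUBIC)
cv2.imwrite("pics/p2.png",cv2.convertScaleAbs(a,alpha=1.5))
E
```

```text
t 11.1 sta -0.1276 0.0001 0.0459 zs [np.float64(0.471), np.float64(-0.0), np.float64(-0.882)] y [np.float64(0.005), np.float64(1.0)] q [ 0.39   0.095  2.295  0.447  0.307 -2.245] F [-0.1  0.  -0.7] T [-0.15  0.19  0.03] 0.002 0.0
```

View pics/p2.png

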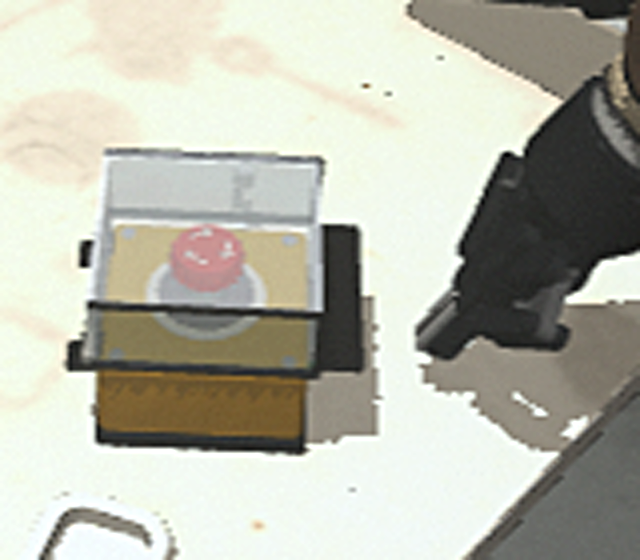

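The closed fingertips at crop (430,340) sit clear in front of the lip, centred on it. I'll move in under it and lift along the arc.

Call:
jog_arm:
  deltas: "0.44 0.35 0 0 0 0;0.44 0.35 0 0 0 0;0.44 0.35 0 0 0 0;0.44 0.35 0 0 0 0;0 0 0 0 0 0;-0.04 -0.03 0.46 0 0 0;-0.04 -0.03 0.46 0 0 0;-0.04 -0.03 0.46 0 0 0;0.04 0.03 0.53 0 0 0;0.04 0.03 0.53 0 0 0;0.11 0.09 0.52 0 0 0;0.11 0.09 0.52 0 0 0;0.18 0.14 0.49 0 0 0;0.18 0.14 0.49 0 0 0"

```text
time: 12.9
eef_pos: [0.4797, 0.3564, 0.1363]
tcp_rot: [-0.317, 0.917, 0.08, 0.23]
contact_force: [-0.8, 1.0, -1.0]
opening: 0.002
finger_force: 0.3
```

```bash
python3 - <<'E'
from h import *
rep()
c=cams.read_camera("scene")
a=cv2.resize(c["color"][100:270,270:430],None,fx=3.5,fy=3.5,interpolation=cv2.INTER_CUBIC)
cv2.imwrite("pics/p3.png",cv2.convertScaleAbs(a,alpha=1.5))
E
```

```text
t 12.9 sta -0.0682 -0.0002 0.1363 zs [np.float64(0.472), np.float64(-0.001), np.float64(-0.882)] y [np.float64(0.005), np.float64(1.0)] q [ 0.424  0.045  2.133  0.243  0.497 -2.   ] F [-0.8  1.  -1. ] T [-0.19  0.26  0.03] 0.002 0.3
```

View pics/p3.png

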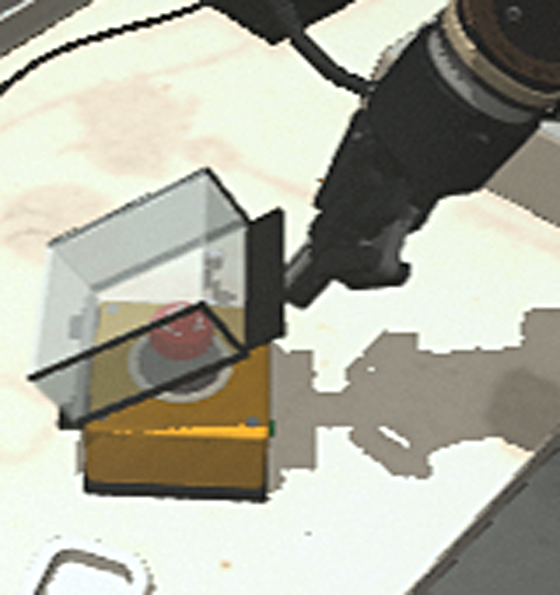

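The guard is lifting with its lip riding on the fingers. I'll continue past the centre.

Call:
jog_arm:
  deltas: "0.24 0.19 0.44 0 0 0;0.24 0.19 0.44 0 0 0;0.3 0.24 0.38 0 0 0;0.3 0.24 0.38 0 0 0;0.35 0.27 0.31 0 0 0;0.35 0.27 0.31 0 0 0;0.38 0.31 0.22 0 0 0;0.38 0.31 0.22 0 0 0;0.41 0.32 0.14 0 0 0;0.41 0.32 0.14 0 0 0;0.41 0.32 0.05 0 0 0;0 0 0 0 0 0;0 0 0 0 0 0;0 0 0 0 0 0;0 0 0 0 0 0;0 0 0 0 0 0"

```text
time: 14.95
eef_pos: [0.5547, 0.4157, 0.1962]
tcp_rot: [-0.317, 0.917, 0.08, 0.229]
contact_force: [0.7, -0.5, -0.8]
opening: -0.002
finger_force: 0.0
```

```bash
python3 - <<'E'
from h import *
rep()
c=cams.read_camera("scene")
a=cv2.resize(c["color"][100:270,250:430],None,fx=3.5,fy=3.5,interpolation=cv2.INTER_CUBIC)
cv2.imwrite("pics/p4.png",cv2.convertScaleAbs(a,alpha=1.5))
E
```

```text
t 14.95 sta 0.0274 -0.0005 0.1962 zs [np.float64(0.472), np.float64(-0.001), np.float64(-0.882)] y [np.float64(0.005), np.float64(1.0)] q [ 0.465  0.17   1.871  0.165  0.625 -1.883] F [ 0.7 -0.5 -0.8] T [-0.18  0.16  0.02] -0.002 0.0
```

View pics/p4.png

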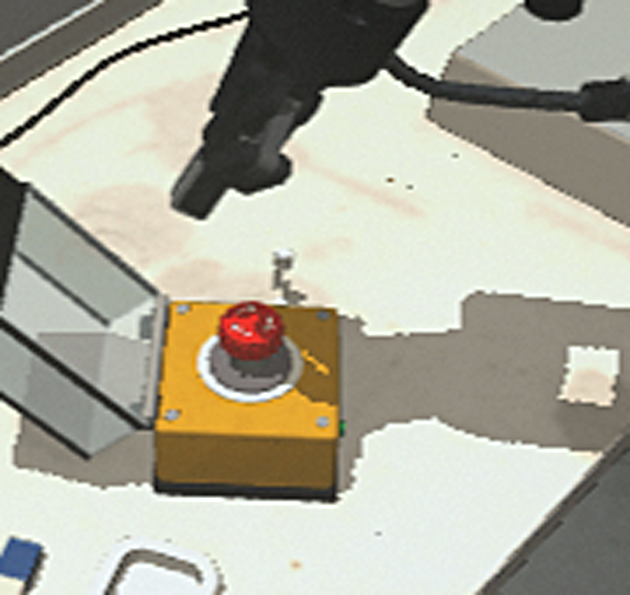

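The guard lies back on its stop and the head is clear and still up. Next I'll bring the tool upright over the head.

Call:
jog_arm:
  deltas: "-0.27 -0.21 0 -0.38 0.48 0;-0.27 -0.21 0 -0.38 0.48 0;-0.27 -0.21 0 -0.38 0.48 0;-0.27 -0.21 0 -0.38 0.48 0;0 0 -0.45 -0.38 0.48 0;0 0 -0.45 -0.38 0.48 0;0 0 -0.45 -0.38 0.48 0;0 0 -0.45 -0.38 0.48 0;0 0 -0.45 0 0 0;0 0 -0.45 0 0 0;0 0 -0.45 0 0 0;0 0 -0.4 0 0 0;0 0 0 0 0 0"

```text
time: 16.62
eef_pos: [0.5326, 0.3986, 0.1241]
tcp_rot: [-0.327, 0.945, 0.0, -0.0]
contact_force: [0.7, -0.1, -0.9]
opening: -0.002
finger_force: 0.0
```

```bash
python3 -c "
from h import *
rep()"
```

```text
t 16.62 sta -0.0006 -0.0001 0.1241 zs [np.float64(-0.0), np.float64(0.001), np.float64(-1.0)] y [np.float64(0.006), np.float64(1.0)] q [ 4.900e-01  3.870e-01  1.691e+00  1.000e-03  1.064e+00 -1.747e+00] F [ 0.7 -0.1 -0.9] T [-0.02  0.04 -0.05] -0.002 0.0
```

Contact is expected at TCP z≈0.115 and the latch at ≈0.1055. I'll push in steps.

Call:
jog_arm:
  deltas: "0 0 -0.25 0 0 0;0 0 -0.25 0 0 0;0 0 -0.2 0 0 0;0 0 -0.1 0 0 0;0 0 0 0 0 0"

```text
time: 17.25
eef_pos: [0.5334, 0.3991, 0.1094]
tcp_rot: [-0.327, 0.945, 0.0, 0.001]
contact_force: [-1.1, -0.8, 4.0]
opening: -0.005
finger_force: 1.7
```

Call:
jog_arm:
  deltas: "0 0 -0.1 0 0 0;0 0 0 0 0 0"

```text
time: 17.5
eef_pos: [0.5334, 0.3991, 0.1072]
tcp_rot: [-0.327, 0.945, 0.0, 0.001]
contact_force: [-0.5, 0.8, 3.1]
opening: 0.0
finger_force: 1.6
```

Call:
jog_arm:
  deltas: "0 0 -0.05 0 0 0;0 0 0 0 0 0"

```text
time: 17.75
eef_pos: [0.5334, 0.3991, 0.1064]
tcp_rot: [-0.327, 0.945, 0.0, 0.001]
contact_force: [-0.2, 0.4, 3.9]
opening: -0.001
finger_force: 2.2
```

Call:
jog_arm:
  deltas: "0 0 -0.05 0 0 0;0 0 0 0 0 0"

```text
time: 18.0
eef_pos: [0.5334, 0.3991, 0.1053]
tcp_rot: [-0.327, 0.945, 0.0, 0.001]
contact_force: [0.2, -0.4, 5.3]
opening: 0.001
finger_force: 2.3
```

Call:
jog_arm:
  deltas: "0 0 -0.04 0 0 0;0 0 0 0 0 0"

```text
time: 18.25
eef_pos: [0.5334, 0.3991, 0.1046]
tcp_rot: [-0.327, 0.945, 0.0, 0.001]
contact_force: [0.4, 0.4, 4.8]
opening: 0.001
finger_force: 2.6
```

Call:
jog_arm:
  deltas: "0 0 -0.05 0 0 0;0 0 0 0 0 0"

```text
time: 18.5
eef_pos: [0.5335, 0.3991, 0.1045]
tcp_rot: [-0.327, 0.945, 0.0, 0.001]
contact_force: [-1.7, -2.1, 8.3]
opening: 0.0
finger_force: 4.1
```

That is the hard stop. I'll lift off, open the fingers and wait.

Call:
jog_arm:
  deltas: "0 0 0.3 0 0 0;0 0 0.8 0 0 0;0 0 0.8 0 0 0;0 0 0 0 0 0;0 0 0 0 0 0;0 0 0 0 0 0"

```text
time: 19.25
eef_pos: [0.5327, 0.3987, 0.1404]
tcp_rot: [-0.327, 0.945, 0.0, -0.0]
contact_force: [-0.4, -0.5, -0.8]
opening: -0.001
finger_force: 0.0
```

Call:
jog_arm:
  deltas: "0 0 0 0 0 0;0 0 0 0 0 0;0 0 0 0 0 0;0 0 0 0 0 0"
  gripper: 1
  squeeze: 30

```text
time: 19.75
eef_pos: [0.5332, 0.399, 0.1413]
tcp_rot: [-0.327, 0.945, 0.0, 0.001]
contact_force: [-0.4, 0.0, 0.3]
opening: 0.847
finger_force: 0.0
```

```bash
python3 - <<'E'
from h import *
rep()
c=cams.read_camera("scene")
print(proj(c,[[*C,.096],[*C,.088],[*C,.06]]))
a=cv2.resize(c["color"][130:250,270:390],None,fx=5,fy=5,interpolation=cv2.INTER_CUBIC)
cv2.imwrite("pics/p5.png",cv2.convertScaleAbs(a,alpha=1.5))
E
```

```text
t 19.75 sta 0.0001 -0.0002 0.1413 zs [np.float64(0.001), np.float64(0.0), np.float64(-1.0)] y [np.float64(0.006), np.float64(1.0)] q [ 4.900e-01  3.680e-01  1.682e+00  1.000e-03  1.091e+00 -1.747e+00] F [-0.4  0.   0.3] T [ 0.04 -0.01  0.07] 0.847 0.0
[[321.83699202 190.90798388]
 [321.75008089 193.70375393]
 [321.45509671 203.19284923]]
```

View pics/p5.png

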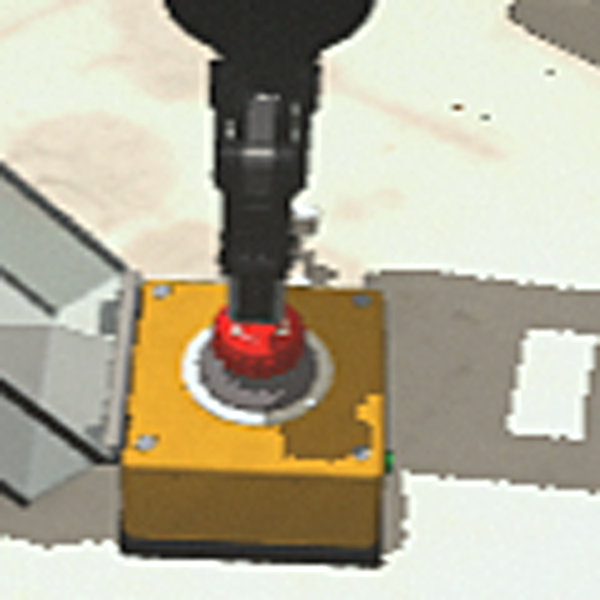

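The head sits about 2.5 px lower than before, so it is latched. I'll descend and grip it.

Call:
jog_arm:
  deltas: "0 0 -0.6 0 0 0;0 0 -0.6 0 0 0;0 0 -0.6 0 0 0;0 0 -0.6 0 0 0;0 0 -0.5 0 0 0;0 0 0 0 0 0"
  gripper: 1

```text
time: 20.55
eef_pos: [0.5325, 0.3986, 0.0818]
tcp_rot: [-0.327, 0.945, 0.0, -0.001]
contact_force: [-1.1, -0.6, 0.3]
opening: 1.005
finger_force: 0.0
```

Call:
jog_arm:
  deltas: "0 0 0 0 0 0;0 0 0 0 0 0;0 0 0 0 0 0;0 0 0 0 0 0;0 0 0 0 0 0;0 0 0 0 0 0"
  gripper: 0
  squeeze: 25

```text
time: 21.3
eef_pos: [0.5335, 0.3992, 0.084]
tcp_rot: [-0.327, 0.945, 0.0, 0.001]
contact_force: [0.0, 0.8, 2.4]
opening: 0.409
finger_force: 26.0
```

```bash
python3 -c "
from h import *
rep()"
```

```text
t 21.3 sta 0.0005 -0.0002 0.084 zs [np.float64(0.002), np.float64(0.0), np.float64(-1.0)] y [np.float64(0.006), np.float64(1.0)] q [ 4.900e-01  4.380e-01  1.705e+00  1.000e-03  9.960e-01 -1.747e+00] F [0.  0.8 2.4] T [ 0.06  0.05 -0.02] 0.409 26.0
```

Call:
jog_arm:
  deltas: "0 0 0 0 0 -0.8;0 0 0 0 0 -0.8;0 0 0 0 0 -0.8;0 0 0 0 0 -0.8;0 0 0 0 0 -0.8;0 0 0 0 0 -0.8;0 0 0 0 0 -0.8;0 0 0 0 0 -0.8;0 0 0 0 0 -0.8;0 0 0 0 0 0"

```text
time: 22.55
eef_pos: [0.5337, 0.3988, 0.0839]
tcp_rot: [0.026, 1.0, 0.0, 0.001]
contact_force: [-0.3, -1.2, 5.1]
opening: 0.408
finger_force: 26.2
```

```bash
python3 -c "
from h import *
rep()"
```

```text
t 22.55 sta 0.0004 -0.0006 0.0839 zs [np.float64(0.002), np.float64(-0.001), np.float64(-1.0)] y [np.float64(0.663), np.float64(0.749)] q [ 4.900e-01  4.380e-01  1.705e+00 -1.000e-03  9.970e-01 -1.027e+00] F [-0.3 -1.2  5.1] T [-0.26  0.05 -0.05] 0.408 26.2
```

Call:
jog_arm:
  deltas: "0 0 0 0 0 -0.8;0 0 0 0 0 -0.8;0 0 0 0 0 -0.8;0 0 0 0 0 -0.8;0 0 0 0 0 0"

```text
time: 23.18
eef_pos: [0.5336, 0.3986, 0.0837]
tcp_rot: [0.185, 0.983, -0.0, 0.001]
contact_force: [0.6, -2.3, 4.9]
opening: 0.411
finger_force: 26.2
```

```bash
python3 -c "
from h import *
rep()"
```

```text
t 23.18 sta 0.0002 -0.0007 0.0837 zs [np.float64(0.001), np.float64(-0.002), np.float64(-1.0)] y [np.float64(0.864), np.float64(0.503)] q [ 0.49   0.438  1.705 -0.002  0.997 -0.708] F [ 0.6 -2.3  4.9] T [-0.34 -0.03 -0.03] 0.411 26.2
```

About 60° are turned, and the upward force has grown. I'll let go to test it.

Call:
jog_arm:
  deltas: "0 0 0 0 0 0;0 0 0 0 0 0;0 0 0 0 0 0;0 0 0 0 0 0"
  gripper: 0.7

```text
time: 23.68
eef_pos: [0.533, 0.399, 0.083]
tcp_rot: [0.186, 0.983, -0.0, 0.001]
contact_force: [0.1, 0.4, -0.1]
opening: 0.702
finger_force: 0.0
```

```bash
python3 - <<'E'
from h import *
rep()
c=cams.read_camera("scene")
a=cv2.resize(c["color"][150:230,280:370],None,fx=6,fy=6,interpolation=cv2.INTER_CUBIC)
cv2.imwrite("pics/p6.png",cv2.convertScaleAbs(a,alpha=1.5))
E
```

```text
t 23.68 sta -0.0 0.0 0.083 zs [np.float64(0.001), np.float64(-0.001), np.float64(-1.0)] y [np.float64(0.865), np.float64(0.502)] q [ 4.910e-01  4.390e-01  1.705e+00 -1.000e-03  9.960e-01 -7.060e-01] F [ 0.1  0.4 -0.1] T [-0.01  0.03 -0.01] 0.702 0.0
```

View pics/p6.png

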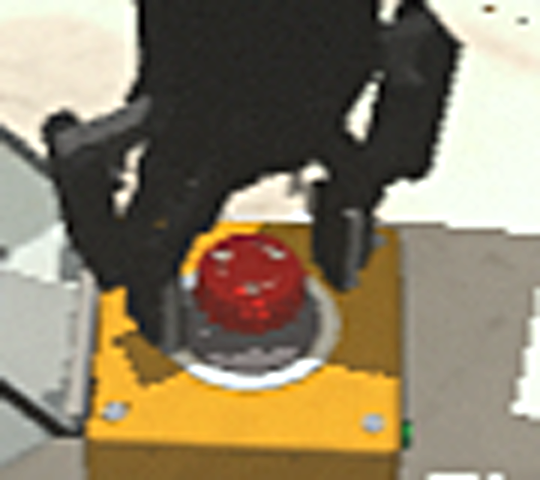

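The head is still down: its rim bottom is at row 205.8, against 202.9 when up. I'll grip again and turn further, checking the height by code since the picture quota is used up.

```bash
cat >> h.py <<'E'
def head():
    im=cams.read_camera("scene")["color"].astype(int); b,g,r=im[...,0],im[...,1],im[...,2]
    m=((r>60)&(r>2.5*g)&(r>2.5*b)); m[:165]=0; m[225:]=0; m[:,:295]=0; m[:,350:]=0
    v,u=np.nonzero(m); k=abs(u-322)<5; print("red",len(v),"mean",u.mean().round(2),v.mean().round(2),"bottom",np.mean([v[u==x].max() for x in range(317,328) if (u==x).any()]),"top",np.mean([v[u==x].min() for x in range(317,328) if (u==x).any()]))
E
python3 -c "
from h import *
head()"
```

```text
red 190 mean 321.2 196.74 bottom 203.45454545454547 top 189.45454545454547
```

Call:
jog_arm:
  deltas: "0 0 0 0 0 0;0 0 0 0 0 0;0 0 0 0 0 0;0 0 0 0 0 0"
  gripper: 0

```text
time: 24.28
eef_pos: [0.5332, 0.3988, 0.0835]
tcp_rot: [0.186, 0.983, -0.0, 0.001]
contact_force: [-1.5, -0.9, 2.2]
opening: 0.41
finger_force: 25.5
```

Call:
jog_arm:
  deltas: "0 0 0 0 0 -0.8;0 0 0 0 0 -0.8;0 0 0 0 0 -0.8;0 0 0 0 0 -0.8;0 0 0 0 0 0"

```text
time: 24.9
eef_pos: [0.5332, 0.3988, 0.0837]
tcp_rot: [0.339, 0.941, -0.0, 0.001]
contact_force: [-1.9, -1.7, 2.8]
opening: 0.41
finger_force: 25.6
```

```bash
python3 -c "
from h import *
rep()"
```

```text
t 24.9 sta 0.0 -0.0003 0.0837 zs [np.float64(0.0), np.float64(-0.002), np.float64(-1.0)] y [np.float64(0.979), np.float64(0.205)] q [ 0.491  0.438  1.705 -0.002  0.998 -0.387] F [-1.9 -1.7  2.8] T [-0.35  0.29 -0.06] 0.41 25.6
```

Call:
jog_arm:
  deltas: "0 0 0 0 0 0;0 0 0 0 0 0;0 0 0 0 0 0;0 0 0 0 0 0"
  gripper: 0.7

```text
time: 25.4
eef_pos: [0.5332, 0.399, 0.0832]
tcp_rot: [0.34, 0.941, -0.0, 0.001]
contact_force: [-0.0, -0.5, -0.3]
opening: 0.702
finger_force: 0.0
```

```bash
python3 -c "
from h import *
head();rep()"
```

```text
red 191 mean 321.23 194.35 bottom 200.8181818181818 top 187.0
t 25.45 sta 0.0001 -0.0001 0.0832 zs [np.float64(0.001), np.float64(-0.001), np.float64(-1.0)] y [np.float64(0.979), np.float64(0.204)] q [ 4.910e-01  4.390e-01  1.705e+00 -1.000e-03  9.970e-01 -3.860e-01] F [ 0.4 -0.3  0.1] T [-0.01 -0.02 -0.08] 0.696 0.0
```

The head sprang up by about 2.5 px, which is roughly 8 mm. I'll retreat straight up.

Call:
jog_arm:
  deltas: "0 0 0.3 0 0 0;0 0 0.8 0 0 0;0 0 1 0 0 0;0 0 1 0 0 0;0 0 1 0 0 0;0 0 1 0 0 0;0 0 1 0 0 0;0 0 1 0 0 0;0 0 0 0 0 0;0 0 0 0 0 0"

```text
time: 26.7
eef_pos: [0.5328, 0.3988, 0.2246]
tcp_rot: [0.34, 0.94, -0.001, 0.0]
contact_force: [0.7, 0.5, -0.3]
opening: 0.7
finger_force: 0.0
```

```bash
python3 - <<'E'
from h import *
rep(); head()
# compare guard area, small things with the first picture / expected
import pickle
d=pickle.load(open("c0.pkl","rb")); c=cams.read_camera("scene"); a=c["color"].astype(int); b=d["scene"]["color"].astype(int)
for n,w in dict(boat=(255,290,272,318),eraser=(250,276,244,264)).items(): print(n,abs(a-b)[w[0]:w[1],w[2]:w[3]].mean())
t=cams.read_camera("top")["color"].astype(int); print("boat/eraser/vial top",[abs(t-d["top"]["color"])[w[0]:w[1],w[2]:w[3]].mean().round(1) for w in((185,235,220,262),(160,188,203,233),(145,162,352,368))])
h=np.array([*C,0])+.056*EX+[0,0,.062]
P=[h+.112*(-np.cos(2.3)*EX+[0,0,np.sin(2.3)])+y*EY for y in(-.054,0,.054)]; q=proj(c,P); print(q)
for u,v in q.astype(int): print(a[v-2:v+3,u-2:u+3].sum(2).min())
E
```

```text
t 26.7 sta -0.0003 -0.0001 0.2246 zs [np.float64(-0.001), np.float64(-0.001), np.float64(-1.0)] y [np.float64(0.979), np.float64(0.204)] q [ 4.910e-01  2.860e-01  1.624e+00 -1.000e-03  1.231e+00 -3.860e-01] F [ 0.7  0.5 -0.3] T [ 0.    0.03 -0.01] 0.7 0.0
red 175 mean 321.1 193.9 bottom 200.1818181818182 top 187.36363636363637
boat 9.274120082815735
eraser 8.26474358974359
boat/eraser/vial top [np.float64(34.1), np.float64(31.2), np.float64(65.6)]
[[258.55346444 151.72089246]
 [254.51894007 169.81995848]
 [250.09352801 189.67256505]]
62
63
50
```

```bash
python3 -c "
from h import *
print(ctrl.sign_off())"
```

```text
the job is handed in; nothing more can be done
None
```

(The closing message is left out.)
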